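Balance the loaded tool bar on the balance stand

ROBOT

A 6-joint arm with a two-finger parallel gripper is mounted at the origin on a cart in front of the work surface, level with it; the furniture and walls round the work are solid. World frame = base frame: x ahead of the robot, y to its left, z up, the work surface at z = 0. Lengths are in m, angles in degrees, forces in N, time in s.
With the tool pointing down it reaches from about 0.375 to 0.975 m from the base axis. Payload 3.8 kg.
Tool frame: the origin (TCP) lies midway between the tips of the shut fingers; the grasp point (between the pads) lies 19 mm behind it (bot.grip_depth is the distance from the TCP to the grasp point, in m); z points along the fingers, y is the line along which they close (so a half turn about z gives the same grasp; the last joint's range is limited). The gripper opens to 85 mm and grips with 20 to 120 N. Pads are 22 mm wide; open, the fingers measure 114 mm over their backs; the gripper's body (76 mm by 85 mm) begins 54 mm behind the grasp point. The pads swing forward as they close: fully open they stand 13 mm farther back than shut.
Start: joints at [67.844, 15.12, 91.902, -0, 72.978, -2.114], TCP at [0.231, 0.634, 0.211] pointing down, gripper open.
Joint ranges: [-150.88, 150.88], [-54.13, 125.18], [17.81, 147.31], [-75.09, 255.09], [0, 152.58], [-146.25, 146.25]. Speed limits (degrees/s): [147.25, 147.25, 180, 180, 180, 180].

INTERFACE

Orientations are given as a 3x3 rotation matrix whose columns are the frame's x, y, z axes.
In Python, from workcell import bot gives the robot as it stands. The module is installed in compiled form; this text tells all that it offers.
- The arm moves only by the shell command python3 -m jog 'ROWS' [FORCE]. ROWS is a JSON object whose key "steps" holds a list of rows, 1 to 8 of them, each of 7 numbers: a rotation vector rx, ry, rz in fractions of the full range, 1 being 180 degrees, then dx, dy, dz in normalised numbers (1 is 80 cm), then the finger opening in m; each row is the pose to reach, as a shift and turn from the pose commanded when the command began, along the tool's axes at that moment; what a row does not reach only later rows make up. A row lasts 1/8 s, in which the tool goes at most 0.0625 m and 10.7 degrees, less where a joint would pass 70% of its speed; a pose out of reach is approached as far as the arm can. The fingers move at their own pace and stop on an object; FORCE is the grip in N (left out, the last holds). Time passes only in rows, so rows that do not move let the fingers close. It prints the time, the measured TCP pose, the force, the opening and the grip force at its end. No shift or turn number may pass 1 either way. Input that does not fit is refused with a message, and nothing moves.
- bot.observe(): the state, without advancing time (a new reading comes with each control period).
- bot.capture(name): name is "scene" or "top"; returns (picture, depth): 400x640x3 uint8, red, green, blue; 400x640 float32, m along the optical axis (not along the pixel's ray), 0 where there is no reading.
- bot.camera_params(name): a dict with "fx", "fy", "cx", "cy" (pixels), "k1" (the pictures are not rectified: a ray, as slopes to the right and down, at radius r is drawn at 1 + k1 r^2 times it, then the intrinsics apply), "position" and "attitude" of the camera in the world. Camera axes: x right, y up, looking along -z (the intrinsics and any distortion apply to the point x, -y, -z); pixel columns grow to the right and rows downward; lengths in m; the calibration is good to about 2 mm. A picture is of the moment at which its call begins. camera_params takes no time and is no camera call.
- bot.finish_job(): hands the job in; it is judged then, once.
The state is a dict: "time": time; "joint_positions": joint angles; "dq": joint speeds; "joint_torque": joint torques, N m; "tcp_pos": TCP position; "orientation": TCP orientation; "wrist_force": force on the tool from outside, world axes, zero at the start; "torque": the same for the moment, N m; "gripper_width": finger opening in m; "finger_force": force on a finger pad.
Only numpy, scipy, OpenCV 4.12 (cv2) and the standard library are available. Lean on these libraries where they do the work, as an engineer would, in place of code of your own. Each camera call takes 0.05 s, during which the arm holds its last target. There are 200 camera calls.

TASK

The square tool bar has a weight fixed somewhere inside it, so it need not balance at its middle. Pick it up, set it gently, square across the steel edge of the balance stand, and find by feel the place where it balances: let go of it and leave it resting level on the edge alone, with neither end down on a rubber-topped catch. Do not press or drop it hard onto the stand, and leave the other things on the bench where they are.

Things in the scene. Friction and masses are not known exactly. Their poses are not given: they have to be found in the camera images.
- bar: Aluminium square bar lying flat, 280 x 24 x 24 mm (293 long over black end caps and the bolt head on its +x end), 0.35 to 0.45 kg. Origin: centre of its underside; x along the bar, z up. Thin lines cross its top every 20 mm, the middle one longer. A weight hidden inside, fixed during a run, puts its centre of mass up to 55 mm from the middle, towards either end.
- bar_mid (a point): Centre of the bar: 12 mm above the bar's origin.
- stand: Balance stand, fixed to the bench: grey base 180 x 50 x 12 mm, a steel blade across its middle, a catch post near each end. Origin: centre of the underside; x along the base (as the bar must lie). Catch posts: 70 mm either side of the blade, 14 mm thick, 44 wide, rubber tops 54 mm above the bench, 6 below the edge: an unbalanced bar tips 5 degrees onto one and can be gripped again.
- blade: The steel blade of the stand (part of it, same origin and axes as the stand). Its top is a flat land 10 mm wide in x and 44 mm long in y, 60 mm above the bench. The bar stays level only if its centre of mass is above this land (within about 4 mm of its middle line); let go, it rocks a little for 2 to 4 s before it is quite still.
- edge_top (a point): Middle of the blade's flat top edge, 60 mm above the bench; x along the stand, y along the edge.
- clamp_fixture: Fixed in place between bar and stand: assembly nest with a toggle clamp and an upright red handle, 110 x 178 mm, up to 162 mm high; origin at the bench, near its middle. Carry the bar over it.
- plug_gauge: Bystander: steel plug gauge, 108 mm long, 19 thick, lying on the bench; origin under its middle.
- assembly_0: Bystander: small black and metal clip assembly, 18 x 46 x 18 mm; origin under its middle.
- roll_1: Bystander: roll of white tape, 58 mm across, 34 high; origin under its middle.
- magnet_dish: Bystander: round metal dish, 71 mm across, 22 high; origin under its middle.

How it is judged (in metres and radians):
On the way, in this order (a step that is already met when the one before it is completed fails the run):
1. the bar is lifted clear of the bench in the gripper (contact force between the fingers and bar above 1 N and height (world z) of bar_mid above 0.05 m and contact force between bar and blade below 0.1 N), for 0.2 s.
2. the bar bears on the blade's edge while the gripper still holds it (contact force between the fingers and bar above 1 N and contact force between bar and blade above 0.5 N), for 0.1 s.
At the end, for the whole second after the job is handed in: The bar rests on the blade's edge (over 2 N on it), let go, level within 0.03 rad (so clear of both catches), its length within 0.17 rad of the stand's x and its middle within 15 mm of the blade's middle in y, still but for slight rocking (under 0.02 m/s and 0.6 rad/s) (angle between bar's own x axis and vertical between 1.5408 and 1.6008 rad and z of bar_mid in the frame of edge_top between 0.008 and 0.016 m and y of bar_mid in the frame of edge_top between -0.015 and 0.015 m and angle between the x axis of bar and the x axis of stand, either way round below 0.17 rad and contact force between bar and blade above 2 N and linear speed of bar below 0.02 m/s and angular speed of bar below 0.6 rad/s); the robot touches nothing.
It fails at once if the bar is pressed or dropped on the stand with more than 25 N (contact force between bar and stand above 25 N).
It fails at once if a bystander (plug gauge, clip assembly, tape roll or dish) is pushed more than 20 mm (distance of any of plug_gauge, assembly_0, roll_1, magnet_dish from where it was at the start of the episode above 0.02 m).
It also fails if it takes over 64 s, if anything falls off the work surface, if the arm or the gripper's body presses on something with over 40 N, if the wrist force passes 120 N, or if a joint passes its speed limit or range.

## Working session

There is one attempt and no reset: what is moved stays moved. The work goes in short steps, Python scripts to look and compute and a shell command to move; the robot and the scene stay as the last step left them, time stands still between calls to the robot, and variables do not carry over. Pictures are saved under pics/ and viewed, at most 10 in all, crops included, and the job is handed in when it is done.

```bash
mkdir -p pics; cat > h.py <<'E'
import numpy as np, cv2
from workcell import bot
def snap(n,tag):
    im,d=bot.capture(n); cv2.imwrite(f'pics/{tag}.png',im[:,:,::-1]); np.savez(f'pics/{tag}.npz',im=im,d=d); return im,d
def rays(n,uv):
    p=bot.camera_params(n); K=np.array([[p['fx'],0,p['cx']],[0,p['fy'],p['cy']],[0,0,1.]])
    s=cv2.undistortPoints(np.array(uv,float).reshape(-1,1,2),K,np.array([p['k1'],0,0,0.])).reshape(-1,2)
    d=np.c_[s[:,0],-s[:,1],-np.ones(len(s))]
    return np.array(p['position']),d@np.array(p['attitude']).T
def plane(n,uv,z):
    o,d=rays(n,uv); return o+d*((z-o[2])/d[:,2])[:,None]
def depthpts(n,uv,D):
    o,d=rays(n,uv); uv=np.array(uv,int); return o+d*D[uv[:,1],uv[:,0]][:,None]
E
python3 - <<'E'
from h import *
for n in('scene','top'):
    snap(n,n+'0'); print(n,bot.camera_params(n))
print(bot.observe())
E
```

```text
scene {'fx': 438.8167871283147, 'fy': 438.8167871283147, 'cx': 326.1343937425758, 'cy': 209.37736499716567, 'k1': -0.07878324057212292, 'position': array([-0.16814391, -0.71600015,  0.62598599]), 'attitude': array([[ 6.45993506e-01,  3.94976295e-01, -6.53212153e-01],
       [-7.63342902e-01,  3.34325528e-01, -5.52751350e-01],
       [ 6.18170545e-05,  8.55698643e-01,  5.17474471e-01]])}
top {'fx': 418.41477902246913, 'fy': 418.41477902246913, 'cx': 316.4096151761781, 'cy': 201.93441592093373, 'k1': -0.0733510024459483, 'position': array([ 0.42556243, -0.06831525,  1.42021893]), 'attitude': array([[-2.04464102e-02,  9.94650525e-01, -1.01253528e-01],
       [-9.99790907e-01, -2.03114038e-02,  2.36422881e-03],
       [ 2.94980140e-04,  1.01280696e-01,  9.94857846e-01]])}
{'time': 0.1, 'joint_positions': array([ 6.78422060e+01,  1.51664706e+01,  9.19740177e+01,  1.82100799e-04,
        7.29794031e+01, -2.11378751e+00]), 'dq': array([ 0.04657015, -0.13302974, -0.19064781,  0.06108524, -0.05332988,
        0.10075331]), 'joint_torque': array([-3.64312164e-04, -5.16711867e+01, -3.68587196e+01, -6.71195971e-05,
        6.24297943e-03, -7.77966670e-05]), 'tcp_pos': array([0.23107555, 0.63345074, 0.20996189]), 'orientation': array([[-9.39429301e-01,  3.42741830e-01, -7.92018352e-04],
       [ 3.42742735e-01,  9.39427307e-01, -1.93681804e-03],
       [ 8.02151102e-05, -2.09096215e-03, -9.99997811e-01]]), 'wrist_force': array([-0.33327261, -0.30649499,  0.11038147]), 'torque': array([-0.00234692,  0.0338206 ,  0.00368506]), 'finger_force': 0.0, 'gripper_width': 0.08511389728102159}
```

View pics/scene0.png

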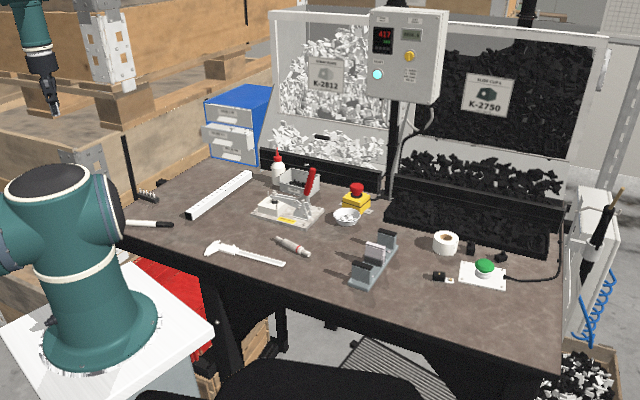

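View pics/top0.png

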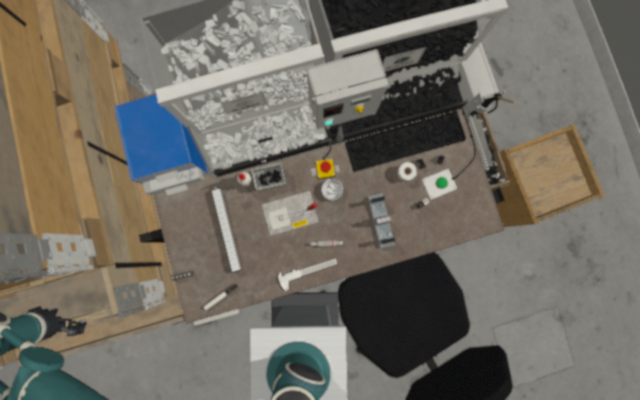

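The scene view shows the white bar from (186,217) to (252,175), the fixture at (290,205) and the stand at (373,260). In the top view the bar runs (217,190)–(234,270), the fixture is at (290,213) and the stand runs (372,197)–(386,245). Next I'll take finer crops.

```bash
python3 - <<'E'
from h import *
t=cv2.imread('pics/top0.png'); s=cv2.imread('pics/scene0.png')
r=lambda a,f:cv2.resize(a,None,fx=f,fy=f,interpolation=cv2.INTER_CUBIC)
A=r(t[185:280,205:245],6)   #240x570
B=r(t[185:255,360:400],6)   #240x420
C=r(s[225:295,340:405],4)   #260x280
D=r(s[165:225,178:260],3) 
cv=np.zeros((600,800,3),np.uint8)
cv[:570,:240]=A; cv[:420,245:485]=B; cv[:280,490:750]=C; cv[290:470,490:736]=D
cv2.imwrite('pics/crop1.png',cv)
E
```

```text
(no output)
```

View pics/crop1.png

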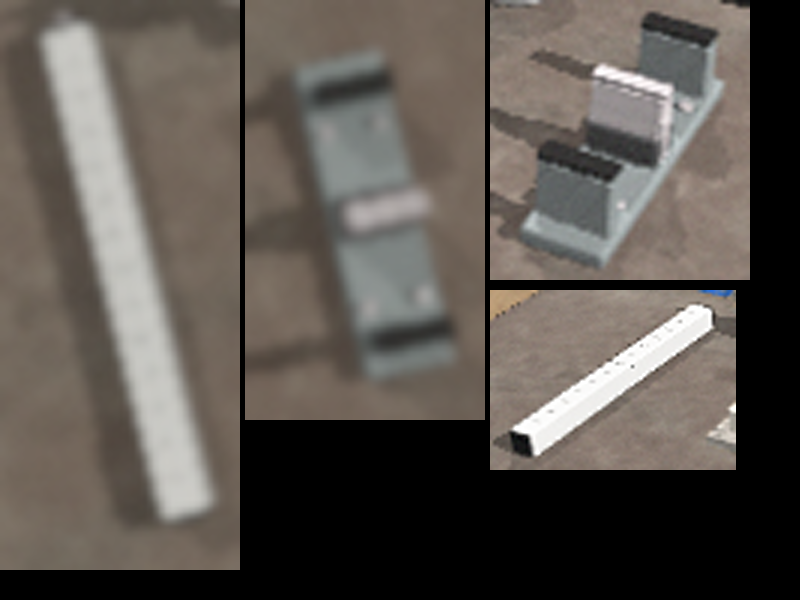

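The crops show the bar with its bolt end at far (top-view crop (62,15)), the blade land around crop (385,208), and the rubber catches at (350,88) and (412,332). The stand's length is nearly parallel to the bar. Now the masks and measurements.

```bash
python3 - <<'E'
from h import *
def big(m,box):
    x0,y0,x1,y1=box; z=np.zeros_like(m); z[y0:y1,x0:x1]=m[y0:y1,x0:x1]
    cs,_=cv2.findContours(z,cv2.RETR_EXTERNAL,cv2.CHAIN_APPROX_NONE); c=max(cs,key=cv2.contourArea); o=np.zeros_like(z); cv2.drawContours(o,[c],-1,255,-1); return c,o
T=np.load('pics/top0.npz'); S=np.load('pics/scene0.npz')
def run(lbl,n,F,mask,box,z):
    c,o=big(mask.astype(np.uint8)*255,box); v,u=np.nonzero(o); uv=np.c_[u,v]
    P=plane(n,uv,z); R=cv2.minAreaRect((P[:,:2]*1000).astype(np.float32))
    d=depthpts(n,uv,F['d']); print(lbl,n,len(u),'rect mm',np.round(R[0],1),np.round(R[1],1),round(R[2],1),'mean',P.mean(0).round(4),'depth z pct',np.percentile(d[:,2],[5,25,50,75,95]).round(4),'depth mean',d.mean(0).round(4))
    q=P[:,:2]-P[:,:2].mean(0); w,V=np.linalg.eigh(q.T@q); print('   axis deg',np.degrees(np.arctan2(V[1,1],V[0,1])).round(2))
g=T['im'].min(2); gs=S['im'].min(2)
run('bar','top',T,g>150,(205,183,245,278),.024)
run('bar','scene',S,gs>235,(178,160,260,225),.024)
run('blade','top',T,g>150,(372,205,394,230),.06)
# black rubber catches
run('catchF','top',T,T['im'].max(2)<85,(366,192,390,204),.054)
run('catchN','top',T,T['im'].max(2)<85,(375,234,400,247),.054)
hs=cv2.cvtColor(T['im'],cv2.COLOR_RGB2HSV)
b=(T['im'][:,:,2].astype(int)-T['im'][:,:,0]>2)
run('base','top',T,b,(360,185,400,255),.012)
# scene depth cloud of stand top
v,u=np.mgrid[225:295,340:405]; uv=np.c_[u.ravel(),v.ravel()]; d=depthpts('scene',uv,S['d'])
for a,bb in((.057,.064),(.051,.0565)):
    k=(d[:,2]>a)&(d[:,2]<bb); print('scene cloud',a,k.sum()); 
    for s in ((0,.52),(.52,.6),(.6,1)):
        kk=k&(d[:,0]>s[0])&(d[:,0]<s[1]); print(s,kk.sum(), d[kk].mean(0).round(4) if kk.any() else '')
E
```

```text
bar top 669 rect mm [482.6 234.4] [279.4  27.1] 14.2 mean [0.4811 0.2339 0.024 ] depth z pct [0.0118 0.0211 0.0235 0.026  0.0293] depth mean [0.4808 0.2327 0.0292]
   axis deg -165.82
bar scene 775 rect mm [472.1 216.6] [297.6  48.9] 14.5 mean [0.4655 0.2145 0.024 ] depth z pct [0.0042 0.0117 0.0213 0.0235 0.025 ] depth mean [0.4678 0.2172 0.0223]
   axis deg -164.75
blade top 37 rect mm [ 502.3 -289. ] [10.2 37.4] 11.2 mean [ 0.5025 -0.2882  0.06  ] depth z pct [0.055  0.058  0.0592 0.0612 0.0633] depth mean [ 0.5025 -0.2883  0.0593]
   axis deg 102.26
catchF top 68 rect mm [ 567.5 -264. ] [14.5 61.4] 7.6 mean [ 0.5676 -0.2641  0.054 ] depth z pct [-0.0001  0.0264  0.0515  0.0539  0.0569] depth mean [ 0.5691 -0.266   0.0389]
   axis deg 100.95
catchN top 52 rect mm [ 433.8 -299.4] [12.  47.7] 11.1 mean [ 0.4338 -0.3004  0.054 ] depth z pct [0.0443 0.0519 0.0547 0.057  0.0589] depth mean [ 0.4338 -0.3006  0.053 ]
   axis deg 100.85
base top 162 rect mm [ 462.7 -294.5] [53.7 42.7] 12.1 mean [ 0.4654 -0.2938  0.012 ] depth z pct [0.0084 0.0111 0.0127 0.0148 0.0193] depth mean [ 0.4654 -0.2936  0.0136]
   axis deg -169.85
scene cloud 0.057 68
(0, 0.52) 68 [ 0.5019 -0.2922  0.0593]
(0.52, 0.6) 0 
(0.6, 1) 0 
scene cloud 0.051 231
(0, 0.52) 155 [ 0.4561 -0.3021  0.0537]
(0.52, 0.6) 76 [ 0.5696 -0.2769  0.0533]
(0.6, 1) 0
```

Careful with the scale: shifts go in shares of 80 cm and turns go in shares of 180 degrees. That gives: -0.372 m is -0.465, -0.289 m is -0.3613, -34.2 degrees is -0.19.

```bash
cat >> h.py <<'E'
from scipy.spatial.transform import Rotation as Ro
def go(xyz,yaw=None):
    "shift/turn in tool axes to reach tcp xyz, tool pointing down, tool y at yaw (deg)"
    s=bot.observe(); R=np.array(s['orientation']); 
    if yaw is None: yaw=np.degrees(np.arctan2(R[1,1],R[0,1]))
    y=np.array([np.cos(np.radians(yaw)),np.sin(np.radians(yaw)),0]); z=np.array([0,0,-1.]); G=np.c_[np.cross(y,z),y,z]
    print('shift',(R.T@(np.array(xyz)-s['tcp_pos'])).round(4),'rotvec',Ro.from_matrix(R.T@G).as_rotvec(degrees=True).round(2),'t',s['time'])
E
python3 -c "
from h import *
go([.4815,.234,.2],104.2)"
python3 -m jog '{"steps":[[0, 0, -0.0278, -0.0581, -0.045, 0, 0.085], [0, 0, -0.0556, -0.1163, -0.09, 0, 0.085], [0, 0, -0.0833, -0.1744, -0.135, 0, 0.085], [0, 0, -0.1111, -0.2325, -0.18, 0, 0.085], [0, 0, -0.1389, -0.2906, -0.225, 0, 0.085], [0, 0, -0.1667, -0.3488, -0.2713, 0, 0.085], [0, 0, -0.19, -0.4069, -0.3163, 0, 0.085], [0, 0, -0.19, -0.465, -0.3613, 0, 0.085]]}'
python3 -c "
from h import *
go([.4815,.234,.1],104.2); snap('scene','s1');snap('top','t1');print(bot.observe()['tcp_pos'])"
```

```text
shift [-0.3722 -0.2894  0.0105] rotvec [ -0.11  -0.04 -34.24] t 0.1
time: 1.1
tcp_pos: [0.4822, 0.2333, 0.2108]
orientation: [[-0.969, -0.245, -0.0], [-0.245, 0.969, -0.0], [0.0, 0.0, -1.0]]
wrist_force: [0.9, 0.1, -0.2]
gripper_width: 0.0848
finger_force: 0.0
shift [0.0005 0.0008 0.1108] rotvec [ 0.   -0.02 -0.  ] t 1.1
[0.48399647 0.23036901 0.21080075]
```

To row units: 0.205 m is 0.2563, 0.203 m is 0.2538.

```bash
python3 -m jog '{"steps":[[0, 0, 0, 0, 0, 0.075, 0.085], [0, 0, 0, 0, 0, 0.15, 0.085], [0, 0, 0, 0, 0, 0.2063, 0.085], [0, 0, 0, 0, 0, 0.2375, 0.085], [0, 0, 0, 0, 0, 0.2538, 0.085], [0, 0, 0, 0, 0, 0.2563, 0.085]]}'
python3 -m jog '{"steps":[[0, 0, 0, 0, 0, 0, 0.04], [0, 0, 0, 0, 0, 0, 0.03], [0, 0, 0, 0, 0, 0, 0.02], [0, 0, 0, 0, 0, 0, 0.015], [0, 0, 0, 0, 0, 0, 0.01], [0, 0, 0, 0, 0, 0, 0.01]]}' 60
python3 -c "
from h import *
s=bot.observe();print(s['tcp_pos'],s['torque'],s['wrist_force'])"
```

```text
time: 1.95
tcp_pos: [0.4811, 0.2353, 0.0056]
orientation: [[-0.97, -0.245, -0.001], [-0.245, 0.97, -0.0], [0.001, -0.0, -1.0]]
wrist_force: [0.1, 1.1, 0.5]
gripper_width: 0.085
finger_force: 0.0
time: 2.7
tcp_pos: [0.4817, 0.2351, 0.0062]
orientation: [[-0.97, -0.245, -0.0], [-0.245, 0.97, -0.0], [0.0, -0.0, -1.0]]
wrist_force: [0.4, 0.6, -0.0]
gripper_width: 0.0102
finger_force: 0.0
[0.48172424 0.23509127 0.00618558] [-0.02948795  0.01717049  0.07362896] [ 0.36346853  0.57745194 -0.0105046 ]
```

The grip closed on nothing, so I'll look.

```bash
python3 - <<'E'
from h import *
a,_=snap('scene','s2'); b,_=snap('top','t2')
r=lambda a,f:cv2.resize(a,None,fx=f,fy=f,interpolation=cv2.INTER_CUBIC)[:,:,::-1]
cv2.imwrite('pics/c2.png',np.hstack([r(a[110:240,150:290],4)[:520],r(b[180:280,195:255],4)[:520].copy() if 0 else cv2.copyMakeBorder(r(b[180:280,195:255],4),0,120,0,0,cv2.BORDER_CONSTANT)]))
E
```

```text
(no output)
```

View pics/c2.png

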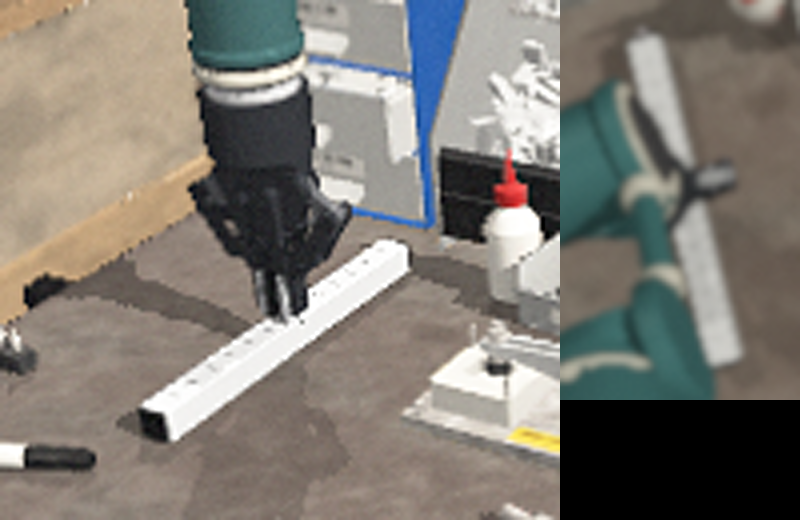

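The crop shows the finger tips ending at the bar's top edge at crop (285,320). They are either behind the bar or above it. I'll check by projecting the TCP.

```bash
cat >> h.py <<'E'
def proj(n,P):
    p=bot.camera_params(n); q=(np.atleast_2d(P)-p['position'])@np.array(p['attitude']); x=q[:,0]/-q[:,2]; y=-q[:,1]/-q[:,2]; f=1+p['k1']*(x*x+y*y)
    return np.c_[p['cx']+p['fx']*x*f,p['cy']+p['fy']*y*f].round(1)
E
python3 - <<'E'
from h import *
s=bot.observe(); t=np.array(s['tcp_pos'])
print('tcp in scene',proj('scene',t),'crop',(proj('scene',t)-[150,110])*4, 'top',proj('top',t))
for tag,n,box,th in(('top0','top',(205,183,245,278),150),('t2','top',(205,183,245,278),150),('scene0','scene',(178,160,260,225),235),('s2','scene',(178,160,260,225),235)):
    F=np.load(f'pics/{tag}.npz'); x0,y0,x1,y1=box
    m=np.zeros((400,640),bool); m[y0:y1,x0:x1]=F['im'][y0:y1,x0:x1].min(2)>th
    v,u=np.nonzero(m); P=depthpts(n,np.c_[u,v],F['d']); k=(P[:,2]>.019)&(P[:,2]<.03)&(F['d'][v,u]>0); Q=P[k][:,:2]
    R=cv2.minAreaRect((Q*1000).astype(np.float32)); print(tag,k.sum(),np.round(R[0],1),np.round(R[1],1),round(R[2],1),'med z',np.median(P[k][:,2]))
F=np.load('pics/s2.npz')
v,u=np.mgrid[180:195,210:235]; P=depthpts('scene',np.c_[u.ravel(),v.ravel()],F['d']); I=F['im'][v.ravel(),u.ravel()].max(1)
k=I<60
o=np.c_[u.ravel(),v.ravel(),(P*1000).round()][k].astype(int); print(o[-16:])
E
```

```text
tcp in scene [[220.9 194.2]] crop [[283.6 336.8]] top [[226.4 229.6]]
top0 556 [481.7 235.4] [278.2  25.7] 14.4 med z 0.02391943325140644
t2 423 [482.2 235.8] [279.5  25. ] 14.3 med z 0.024415251237145164
scene0 390 [480.7 231.9] [276.8  27.6] 14.5 med z 0.023260523137805356
s2 310 [480.8 231.3] [273.7  30.3] 13.7 med z 0.023079522583490608
[[217 186 474 237  36]
 [218 186 478 238  34]
 [219 186 472 224  41]
 [223 186 481 218  39]
 [225 186 487 217  37]
 [226 186 490 217  36]
 [217 187 475 239  31]
 [218 187 476 237  31]
 [219 187 480 237  30]
 [223 187 477 213  39]
 [224 187 480 212  38]
 [225 187 486 216  34]
 [217 188 473 237  29]
 [218 188 477 239  27]
 [219 188 483 242  24]
 [223 188 480 218  33]]
```

The bar hasn't moved, and the tips stand at about z 0.03 although the TCP reads 0.006. I'll raise the arm and measure where the shut tips really are relative to the TCP.

To row units: -0.1 m is -0.125, -0.05 m is -0.0625.

```bash
python3 -m jog '{"steps":[[0, 0, 0, 0, 0, -0.0625, 0.01], [0, 0, 0, 0, 0, -0.125, 0.01], [0, 0, 0, 0, 0, -0.125, 0.01], [0, 0, 0, 0, 0, -0.125, 0.01]]}'
python3 - <<'E'
from h import *
print(bot.grip_depth); s=bot.observe(); t=np.array(s['tcp_pos']); print(t,s['gripper_width'],'scene',proj('scene',t),'grasp',proj('scene',t+[0,0,bot.grip_depth]),'top',proj('top',t))
a,_=snap('scene','s3'); b,_=snap('top','t3')
q=proj('scene',t)[0].astype(int); c=a[q[1]-40:q[1]+25,q[0]-40:q[0]+40].copy(); cv2.imwrite('pics/c3.png',cv2.resize(c,None,fx=7,fy=7,interpolation=cv2.INTER_NEAREST)[:,:,::-1])
E
```

```text
time: 3.3
tcp_pos: [0.4816, 0.235, 0.1061]
orientation: [[-0.97, -0.245, 0.0], [-0.245, 0.97, 0.0], [-0.0, -0.0, -1.0]]
wrist_force: [-1.2, 0.2, -0.5]
gripper_width: 0.0099
finger_force: 0.0
0.0187
[0.48155315 0.23503547 0.10607928] 0.009903844151006437 scene [[216.5 163. ]] grasp [[215.7 156.8]] top [[219.6 228.5]]
```

View pics/c3.png

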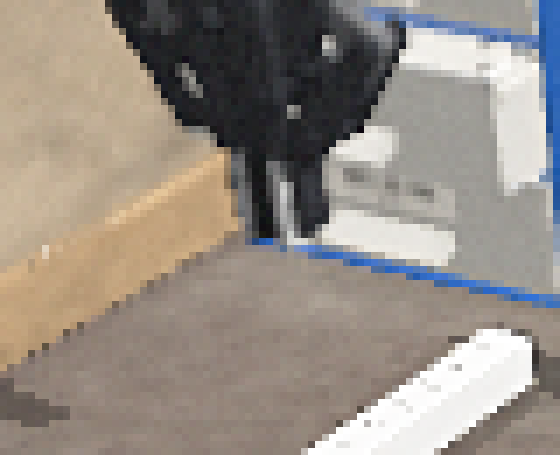

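The shut tips end at crop row 238 while the TCP projects to row 280. So the tips really end about 18 mm above the reported TCP, and I'll go that much lower, watching the force.

To row units: 0.119 m is 0.1488, 0.115 m is 0.1438.

```bash
python3 -m jog '{"steps":[[0, 0, 0, 0, 0, 0, 0.085], [0, 0, 0, 0, 0, 0.025, 0.085], [0, 0, 0, 0, 0, 0.075, 0.085], [0, 0, 0, 0, 0, 0.1125, 0.085], [0, 0, 0, 0, 0, 0.1313, 0.085], [0, 0, 0, 0, 0, 0.1438, 0.085], [0, 0, 0, 0, 0, 0.1488, 0.085], [0, 0, 0, 0, 0, 0.1488, 0.085]]}'
python3 -m jog '{"steps":[[0, 0, 0, 0, 0, 0, 0.04], [0, 0, 0, 0, 0, 0, 0.03], [0, 0, 0, 0, 0, 0, 0.02], [0, 0, 0, 0, 0, 0, 0.015], [0, 0, 0, 0, 0, 0, 0.01], [0, 0, 0, 0, 0, 0, 0.01]]}' 60
```

```text
time: 4.4
tcp_pos: [0.4824, 0.2354, -0.0123]
orientation: [[-0.97, -0.245, 0.001], [-0.245, 0.97, 0.0], [-0.001, 0.0, -1.0]]
wrist_force: [0.5, -1.1, 0.7]
gripper_width: 0.0847
finger_force: 0.0
time: 5.15
tcp_pos: [0.4821, 0.2355, -0.0122]
orientation: [[-0.97, -0.244, 0.001], [-0.244, 0.97, 0.001], [-0.001, 0.0, -1.0]]
wrist_force: [-1.7, 1.9, 5.0]
gripper_width: 0.0223
finger_force: 61.4
```

To row units: -0.21 m is -0.2625, -0.2 m is -0.25.

```bash
python3 -m jog '{"steps":[[0, 0, 0, 0, 0, -0.025, 0.01], [0, 0, 0, 0, 0, -0.075, 0.01], [0, 0, 0, 0, 0, -0.15, 0.01], [0, 0, 0, 0, 0, -0.2125, 0.01], [0, 0, 0, 0, 0, -0.25, 0.01], [0, 0, 0, 0, 0, -0.2625, 0.01], [0, 0, 0, 0, 0, -0.2625, 0.01], [0, 0, 0, 0, 0, -0.2625, 0.01]]}'
python3 -m jog '{"steps":[[0, 0, 0, 0, 0, 0, 0.01], [0, 0, 0, 0, 0, 0, 0.01]]}'
python3 - <<'E'
from h import *
L=[]
for i in range(8):
    s=bot.observe(); L.append(np.r_[s['wrist_force'],s['torque']]); bot.capture('top')
L=np.array(L); m=L.mean(0); print(L.round(3)); print(m.round(3),L.std(0).round(3))
R=np.array(s['orientation']); bx=-R[:,0]  # bar x axis
r=np.cross([0,0,1.],bx) # moment per (force down -F at r=c*bx): c*bx x (0,0,F)
print('bx',bx,'c',m[3:]@np.cross(bx,[0,0,m[2]])/m[2]**2, 'along',m[3:]@bx)
snap('scene','s4'); go([.502,-.29,s['tcp_pos'][2]],101)
E
```

```text
time: 6.15
tcp_pos: [0.4802, 0.2344, 0.1944]
orientation: [[-0.97, -0.245, -0.004], [-0.245, 0.97, -0.002], [0.005, -0.001, -1.0]]
wrist_force: [0.1, -0.9, -3.7]
gripper_width: 0.0225
finger_force: 60.3
time: 6.4
tcp_pos: [0.4812, 0.2349, 0.196]
orientation: [[-0.97, -0.245, -0.002], [-0.245, 0.97, -0.001], [0.002, -0.0, -1.0]]
wrist_force: [-0.1, -0.9, -4.3]
gripper_width: 0.0227
finger_force: 60.3
[[-7.800e-02 -8.940e-01 -4.278e+00  3.300e-02 -5.200e-02  0.000e+00]
 [-5.660e-01 -1.041e+00 -4.539e+00  3.000e-02 -7.100e-02 -1.300e-02]
 [ 5.610e-01 -7.360e-01 -4.197e+00 -9.000e-03 -8.800e-02 -8.000e-03]
 [-7.680e-01 -4.900e-02 -3.879e+00 -2.000e-03 -5.000e-02  2.600e-02]
 [-1.022e+00 -1.450e-01 -4.412e+00  9.000e-03 -6.000e-02 -5.200e-02]
 [ 1.008e+00 -2.090e-01 -4.316e+00  1.600e-02 -6.500e-02  4.000e-02]
 [-1.380e-01  3.100e-02 -3.215e+00 -1.000e-03 -2.300e-02 -4.400e-02]
 [ 4.920e-01 -3.800e-02 -3.524e+00 -2.200e-02 -5.100e-02 -1.700e-02]]
[-0.064 -0.385 -4.045  0.007 -0.057 -0.008] [0.664 0.404 0.436 0.018 0.018 0.029]
bx [9.69618712e-01 2.44621202e-01 1.47148182e-04] c -0.014188508111220206 along -0.007407313538780819
shift [ 0.1089 -0.5141 -0.    ] rotvec [0.   0.01 3.16] t 6.85
```

To row units: -0.405 m is -0.5063, 0.014 m is 0.0175, 3 degrees is 0.0167.

```bash
python3 -m jog '{"steps":[[0, 0, 0.0011, 0.0063, -0.0313, 0, 0.01], [0, 0, 0.0028, 0.0175, -0.0938, 0, 0.01], [0, 0, 0.0056, 0.03, -0.1625, 0, 0.01], [0, 0, 0.0083, 0.0425, -0.2313, 0, 0.01], [0, 0, 0.0111, 0.0563, -0.3, 0, 0.01], [0, 0, 0.0133, 0.0688, -0.3688, 0, 0.01], [0, 0, 0.015, 0.0813, -0.4375, 0, 0.01], [0, 0, 0.0167, 0.0938, -0.5063, 0, 0.01]]}'
python3 -m jog '{"steps":[[0, 0, 0.0006, 0.0125, -0.0625, 0, 0.01], [0, 0, 0.0011, 0.0213, -0.1063, 0, 0.01], [0, 0, 0.0011, 0.025, -0.1313, 0, 0.01], [0, 0, 0.0011, 0.025, -0.1375, 0, 0.01], [0, 0, 0.0011, 0.025, -0.1375, 0, 0.01], [0, 0, 0.0011, 0.025, -0.1375, 0, 0.01]]}'
python3 - <<'E'
from h import *
L=[]
for i in range(10):
    s=bot.observe(); L.append(np.r_[s['wrist_force'],s['torque']]); bot.capture('top')
L=np.array(L); m=L.mean(0); R=np.array(s['orientation']); bx=-R[:,0]
print(m.round(3),'c',m[3:]@np.cross(bx,[0,0,m[2]])/m[2]**2,s['tcp_pos'],np.degrees(np.arctan2(bx[1],bx[0])),s['time'])
a,d=snap('scene','s5'); snap('top','t5')
go([.5157,-.2873,.06],101)
# bar pose in hand: white top from scene depth
v,u=np.mgrid[0:400,0:640]; uv=np.c_[u.ravel(),v.ravel()]; P=depthpts('scene',uv,d); ok=(d.ravel()>0)&(a.min(2).ravel()>200)&(np.hypot(P[:,0]-.51,P[:,1]+.29)<.16)&(P[:,2]>.18)&(P[:,2]<.26)
Q=P[ok]; t=(Q-s['tcp_pos'])@bx; print(len(Q),t.min(),t.max())
top=[ (round(tt,3),round(np.percentile(Q[abs(t-tt)<.015][:,2],90),4)) for tt in np.arange(-.13,.14,.03) if (abs(t-tt)<.015).sum()>5]; print(top)
E
```

```text
time: 7.85
tcp_pos: [0.5082, -0.1778, 0.1976]
orientation: [[-0.981, -0.193, 0.001], [-0.193, 0.981, -0.0], [-0.001, -0.0, -1.0]]
wrist_force: [0.8, 0.5, -3.8]
gripper_width: 0.0225
finger_force: 60.2
time: 8.6
tcp_pos: [0.5099, -0.2863, 0.1971]
orientation: [[-0.981, -0.191, -0.0], [-0.191, 0.981, 0.001], [0.0, 0.001, -1.0]]
wrist_force: [-0.6, 0.4, -4.7]
gripper_width: 0.0225
finger_force: 60.3
[-1.260e-01  1.740e-01 -3.821e+00  1.000e-02 -4.100e-02 -1.000e-03] c -0.01091147076689879 [ 0.50977236 -0.28753213  0.19720651] 10.971952613212386 9.05
shift [-0.0059 -0.0007  0.1372] rotvec [-0.    0.   -0.04] t 9.2
780 -0.14228932037381423 0.1354276503616966
[(np.float64(-0.13), np.float64(0.2336)), (np.float64(-0.1), np.float64(0.2336)), (np.float64(-0.07), np.float64(0.2336)), (np.float64(-0.04), np.float64(0.2337)), (np.float64(-0.01), np.float64(0.2336)), (np.float64(0.02), np.float64(0.2343)), (np.float64(0.05), np.float64(0.2321)), (np.float64(0.08), np.float64(0.2241)), (np.float64(0.11), np.float64(0.2343)), (np.float64(0.14), np.float64(0.234))]
```

To row units: 0.147 m is 0.1838, -0.0045 m is -0.0056.

```bash
python3 -m jog '{"steps":[[0, 0, 0, -0.0056, 0, 0.0375, 0.01], [0, 0, 0, -0.0056, 0, 0.1, 0.01], [0, 0, 0, -0.0056, 0, 0.15, 0.01], [0, 0, 0, -0.0056, 0, 0.1725, 0.01], [0, 0, 0, -0.0056, 0, 0.18, 0.01], [0, 0, 0, -0.0056, 0, 0.1825, 0.01], [0, 0, 0, -0.0056, 0, 0.1838, 0.01], [0, 0, 0, -0.0056, 0, 0.1838, 0.01]]}'
python3 -m jog '{"steps":[[0, 0, 0, 0, 0, 0.0013, 0.01], [0, 0, 0, 0, 0, 0.0019, 0.01], [0, 0, 0, 0, 0, 0.0025, 0.01]]}'
python3 -c "
from h import *
snap('scene','s6');snap('top','t6');s=bot.observe();print(s['tcp_pos'],s['wrist_force'],s['torque'])"
```

```text
time: 10.2
tcp_pos: [0.5151, -0.2874, 0.0515]
orientation: [[-0.982, -0.19, 0.002], [-0.19, 0.982, -0.001], [-0.002, -0.002, -1.0]]
wrist_force: [0.6, 0.3, -4.6]
gripper_width: 0.0226
finger_force: 60.2
time: 10.58
tcp_pos: [0.5142, -0.2868, 0.0482]
orientation: [[-0.982, -0.19, 0.0], [-0.19, 0.982, -0.0], [-0.0, -0.0, -1.0]]
wrist_force: [-0.4, -0.1, -4.1]
gripper_width: 0.0224
finger_force: 60.2
[ 0.51407318 -0.28678165  0.04805718] [ 0.38360901 -0.60032946 -4.41015143] [ 0.02428222 -0.03420051  0.03228067]
```

To row units: 0.001 m is 0.0013, 0.0005 m is 0.0006.

```bash
python3 -m jog '{"steps":[[0, 0, 0, 0, 0, 0.0006, 0.01], [0, 0, 0, 0, 0, 0.0013, 0.01], [0, 0, 0, 0, 0, 0.0013, 0.01]]}'
```

```text
time: 11.05
tcp_pos: [0.5142, -0.2869, 0.0477]
orientation: [[-0.982, -0.19, 0.0], [-0.19, 0.982, -0.0], [-0.0, -0.0, -1.0]]
wrist_force: [-1.5, 1.0, 1.7]
gripper_width: 0.0224
finger_force: 61.0
```

To row units: 0.0008 m is 0.001, 0.0004 m is 0.0005.

```bash
python3 -m jog '{"steps":[[0, 0, 0, 0, 0, 0.0005, 0.01], [0, 0, 0, 0, 0, 0.001, 0.01], [0, 0, 0, 0, 0, 0.001, 0.01]]}'
```

```text
time: 11.42
tcp_pos: [0.5143, -0.2869, 0.0477]
orientation: [[-0.982, -0.19, 0.0], [-0.19, 0.982, -0.0], [-0.0, -0.0, -1.0]]
wrist_force: [-3.8, 2.8, 7.4]
gripper_width: 0.0227
finger_force: 61.8
```

```bash
python3 - <<'E'
from h import *
L=[]
for i in range(12):
    s=bot.observe(); L.append(np.r_[s['wrist_force'],s['torque']]); bot.capture('top')
L=np.array(L); m=L.mean(0); R=np.array(s['orientation']); bx=-R[:,0]; pe=np.cross(bx,[0,0,1.])
T0=np.array([.0085,-.049,0]); F0=-3.95
print(m.round(3),L.std(0).round(3),'c',T0@pe/F0,'b',(m[3:]-T0)@pe/(m[2]-F0),'T along',m[3:]@bx,s['tcp_pos'],bx)
a,d=snap('scene','s7'); c=a[180:300,310:440]; cv2.imwrite('pics/c7.png',cv2.resize(c,None,fx=5,fy=5,interpolation=cv2.INTER_CUBIC)[:,:,::-1])
E
```

```text
[-3.978  2.836  7.54   0.484  0.815 -0.03 ] [0.379 0.514 0.766 0.027 0.033 0.022] c -0.012587942080707924 b -0.06599747022964768 T along 0.6298819930824162 [ 0.51428504 -0.28686646  0.04768137] [9.81774445e-01 1.90049812e-01 8.73610565e-05]
```

View pics/c7.png

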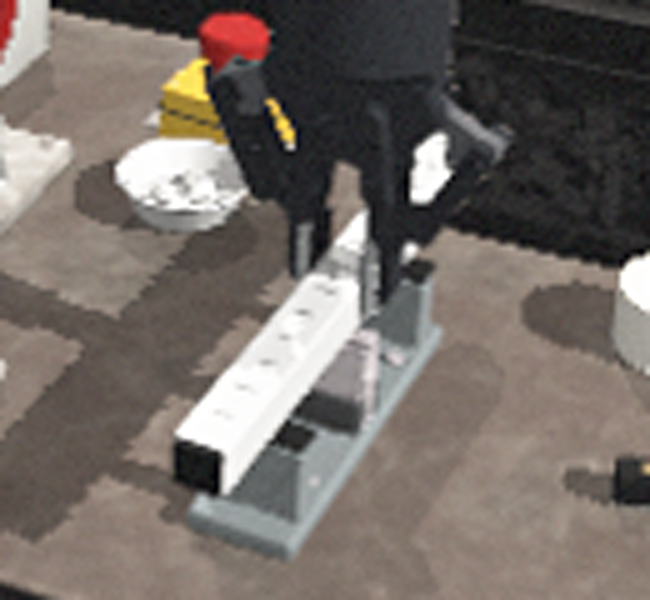

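The crop shows the bar across the blade at (360,340) and level, with the catches clear. The red stop box and the dish are clear of the hand. I'll unload to a light bearing force, then let go.

To row units: -0.0011 m is -0.0014, -0.001 m is -0.0013.

```bash
python3 -m jog '{"steps":[[0, 0, 0, 0, 0, -0.0006, 0.01], [0, 0, 0, 0, 0, -0.0013, 0.01], [0, 0, 0, 0, 0, -0.0014, 0.01]]}'; python3 -c "
from h import *
L=[]
for i in range(6):
    s=bot.observe(); L.append(np.r_[s['wrist_force'],s['torque']]); bot.capture('top')
print(np.mean(L,0).round(3),s['time'],s['tcp_pos'])"
```

```text
time: 12.45
tcp_pos: [0.5143, -0.2869, 0.0478]
orientation: [[-0.982, -0.19, 0.0], [-0.19, 0.982, -0.0], [-0.0, -0.0, -1.0]]
wrist_force: [-3.1, 1.7, 4.0]
gripper_width: 0.0226
finger_force: 61.3
[-2.844  2.244  4.896  0.398  0.575 -0.025] 12.7 [ 0.51428061 -0.28684961  0.04772386]
```

To row units: -0.001 m is -0.0013, -0.0006 m is -0.0008.

```bash
python3 -m jog '{"steps":[[0, 0, 0, 0, 0, -0.0008, 0.01], [0, 0, 0, 0, 0, -0.0013, 0.01], [0, 0, 0, 0, 0, -0.0013, 0.01], [0, 0, 0, 0, 0, -0.0013, 0.01]]}'; python3 -c "
from h import *
L=[]
for i in range(6):
    s=bot.observe(); L.append(np.r_[s['wrist_force'],s['torque']]); bot.capture('top')
print(np.mean(L,0).round(3),s['time'],s['tcp_pos'])"
```

```text
time: 13.25
tcp_pos: [0.514, -0.2868, 0.0478]
orientation: [[-0.982, -0.19, -0.0], [-0.19, 0.982, 0.0], [0.0, 0.0, -1.0]]
wrist_force: [0.2, -0.1, -3.3]
gripper_width: 0.0228
finger_force: 60.4
[-1.470e-01  1.360e-01 -4.019e+00 -2.000e-03 -3.900e-02  2.000e-03] 13.5 [ 0.51402379 -0.28677922  0.04818255]
```

To row units: 0.0005 m is 0.0006.

```bash
python3 -m jog '{"steps":[[0, 0, 0, 0, 0, 0.0006, 0.01], [0, 0, 0, 0, 0, 0.0006, 0.028], [0, 0, 0, 0, 0, 0.0006, 0.034], [0, 0, 0, 0, 0, 0.0006, 0.045], [0, 0, 0, 0, 0, 0.0006, 0.06], [0, 0, 0, 0, 0, 0.0006, 0.06]]}'
cat >> h.py <<'E'
def tilt(tag):
    "bar top face in scene view: height along its length -> slope; needs bar near stand"
    a,d=snap('scene',tag); v,u=np.mgrid[180:300,310:440]; uv=np.c_[u.ravel(),v.ravel()]; P=depthpts('scene',uv,d)
    k=(a[v,u].min(2).ravel()>225)&(d[v,u].ravel()>0)&(P[:,2]>.035)&(P[:,2]<.115); Q=P[k]; bx=np.array([.982,.19]); q=Q[:,:2]-[.502,-.29]; t=q@bx; n=q@[-bx[1],bx[0]]
    k=abs(n)<.025; Q,t,n=Q[k],t[k],n[k]
    xs=np.arange(-.15,.16,.01); tt=[];zz=[]
    for x in xs:
        m=abs(t-x)<.006
        if m.sum()>8: tt.append(x);zz.append(np.percentile(Q[m,2],85))
    if len(tt)>3: c=np.polyfit(tt,zz,1); print(tag,'slope rad',c[0].round(4),'z0',c[1].round(4),'t range',np.percentile(t,[0.5,99.5]).round(4),np.round(tt,2),np.round(zz,4))
E
python3 -c "
from h import *
for i in range(3): tilt('s8%d'%i)
print(bot.observe()['time'],bot.observe()['wrist_force'])"
```

```text
time: 14.3
tcp_pos: [0.5143, -0.2869, 0.0481]
orientation: [[-0.982, -0.19, 0.0], [-0.19, 0.982, -0.0], [-0.0, -0.0, -1.0]]
wrist_force: [0.2, 0.2, -0.5]
gripper_width: 0.0601
finger_force: 0.0
s80 slope rad 0.0009 z0 0.0843 t range [-0.1275  0.1385] [-0.13 -0.12 -0.11 -0.1  -0.09 -0.08 -0.07 -0.06 -0.05 -0.04 -0.03 -0.02
 -0.01  0.    0.03  0.04  0.05  0.06  0.07  0.12  0.13  0.14] [0.0839 0.0841 0.0845 0.0845 0.0844 0.0843 0.0846 0.0842 0.084  0.0842
 0.0841 0.0846 0.0841 0.0842 0.0843 0.0844 0.0849 0.0848 0.0839 0.0833
 0.0854 0.0846]
s81 slope rad -0.0024 z0 0.0843 t range [-0.1278  0.1412] [-0.13 -0.12 -0.11 -0.1  -0.09 -0.08 -0.07 -0.06 -0.05 -0.04 -0.03 -0.02
 -0.01  0.    0.03  0.04  0.05  0.06  0.07  0.12  0.13  0.14] [0.0844 0.0846 0.0848 0.0845 0.0844 0.0845 0.0844 0.0841 0.0842 0.0843
 0.0845 0.0844 0.0843 0.0839 0.0842 0.0843 0.0846 0.0849 0.0834 0.0839
 0.0838 0.0839]
s82 slope rad -0.0013 z0 0.0842 t range [-0.1283  0.1401] [-0.13 -0.12 -0.11 -0.1  -0.09 -0.08 -0.07 -0.06 -0.05 -0.04 -0.03 -0.02
 -0.01  0.    0.03  0.04  0.05  0.06  0.07  0.12  0.13  0.14] [0.0846 0.0843 0.0847 0.0842 0.0841 0.0841 0.0846 0.0843 0.0843 0.0844
 0.0842 0.0842 0.0843 0.084  0.0845 0.0842 0.0842 0.0841 0.0837 0.0839
 0.0839 0.0847]
14.45 [-0.08791607 -0.18030813 -0.01132524]
```

Level straight away. I'll open fully, go straight up, and let it settle.

To row units: -0.15 m is -0.1875, -0.12 m is -0.15.

```bash
python3 -m jog '{"steps":[[0, 0, 0, 0, 0, 0, 0.075], [0, 0, 0, 0, 0, 0, 0.085], [0, 0, 0, 0, 0, -0.0125, 0.085], [0, 0, 0, 0, 0, -0.0375, 0.085], [0, 0, 0, 0, 0, -0.0875, 0.085], [0, 0, 0, 0, 0, -0.15, 0.085], [0, 0, 0, 0, 0, -0.1875, 0.085], [0, 0, 0, 0, 0, -0.1875, 0.085]]}'
for i in 1 2 3; do python3 -m jog '{"steps":[[0, 0, 0, 0, 0, 0, 0.085], [0, 0, 0, 0, 0, 0, 0.085], [0, 0, 0, 0, 0, 0, 0.085], [0, 0, 0, 0, 0, 0, 0.085], [0, 0, 0, 0, 0, 0, 0.085], [0, 0, 0, 0, 0, 0, 0.085], [0, 0, 0, 0, 0, 0, 0.085], [0, 0, 0, 0, 0, 0, 0.085]]}'|head -1; python3 -c "
from h import *
tilt('s9$i')"|head -1; done
python3 - <<'E'
from h import *
tilt('s9a'); a=cv2.imread('pics/s9a.png')[180:300,310:440]; b,_=snap('top','t9'); b=b[180:260,350:410,::-1]
cv2.imwrite('pics/c9.png',np.hstack([cv2.resize(a,(520,480)),cv2.resize(b,(280,373)) if 0 else cv2.copyMakeBorder(cv2.resize(b,(280,373)),0,107,0,0,cv2.BORDER_CONSTANT)]))
E
```

```text
time: 15.45
tcp_pos: [0.5168, -0.2884, 0.2038]
orientation: [[-0.982, -0.19, 0.008], [-0.19, 0.982, -0.005], [-0.007, -0.006, -1.0]]
wrist_force: [0.2, -0.2, 0.8]
gripper_width: 0.0846
finger_force: 0.0
time: 16.45
s91 slope rad 0.0005 z0 0.0843 t range [-0.1278  0.1469] [-0.13 -0.12 -0.11 -0.1  -0.09 -0.08 -0.07 -0.06 -0.05 -0.04 -0.03 -0.02
time: 17.5
s92 slope rad -0.0007 z0 0.0842 t range [-0.1278  0.1475] [-0.13 -0.12 -0.11 -0.1  -0.09 -0.08 -0.07 -0.06 -0.05 -0.04 -0.03 -0.02
time: 18.55
s93 slope rad -0.0012 z0 0.0843 t range [-0.128   0.1478] [-0.13 -0.12 -0.11 -0.1  -0.09 -0.08 -0.07 -0.06 -0.05 -0.04 -0.03 -0.02
s9a slope rad -0.0027 z0 0.0843 t range [-0.1271  0.148 ] [-0.13 -0.12 -0.11 -0.1  -0.09 -0.08 -0.07 -0.06 -0.05 -0.04 -0.03 -0.02
 -0.01  0.    0.01  0.02  0.03  0.04  0.05  0.06  0.07  0.08  0.09  0.1
  0.11  0.12  0.13  0.14  0.15] [0.0849 0.084  0.0843 0.0845 0.0842 0.0845 0.0845 0.0845 0.0843 0.0852
 0.0842 0.0844 0.0843 0.0847 0.0847 0.0844 0.0845 0.0843 0.084  0.0842
 0.084  0.0841 0.0838 0.0845 0.0841 0.084  0.0842 0.0839 0.083 ]
```

View pics/c9.png

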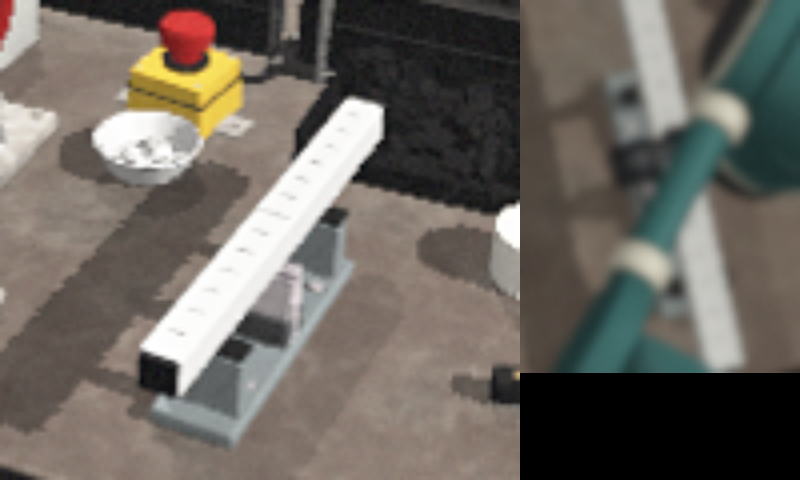

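The picture shows the bar level on the blade alone, with a gap over both catches, and the bystanders in place. Last check before handing in: the bar's sideways offset and angle.

```bash
python3 - <<'E'
from h import *
def cloud(tag,lo,hi,th):
    F=np.load(f'pics/{tag}.npz'); a,d=F['im'],F['d']; v,u=np.mgrid[180:300,310:440]; P=depthpts('scene',np.c_[u.ravel(),v.ravel()],d)
    return P[(a[v,u].min(2).ravel()>th)&(P[:,2]>lo)&(P[:,2]<hi)&(np.hypot(P[:,0]-.51,P[:,1]+.29)<.17)][:,:2]
for nm,Q in(('bar',cloud('s9a',.081,.09,200)),('blade',cloud('scene0',.056,.064,120))):
    R=cv2.minAreaRect((Q*1000).astype(np.float32)); print(nm,len(Q),np.round(R[0],1),np.round(R[1],1),round(R[2],1))
tilt('s9b')
E
```

```text
bar 793 [ 514.4 -289.8] [282.2  25.2] 11.0
blade 78 [ 501.6 -291.9] [13.2 44. ] 11.5
s9b slope rad -0.0019 z0 0.0843 t range [-0.127   0.1474] [-0.13 -0.12 -0.11 -0.1  -0.09 -0.08 -0.07 -0.06 -0.05 -0.04 -0.03 -0.02
 -0.01  0.    0.01  0.02  0.03  0.04  0.05  0.06  0.07  0.08  0.09  0.1
  0.11  0.12  0.13  0.14  0.15] [0.0842 0.0846 0.0843 0.0844 0.0845 0.0846 0.0843 0.0843 0.0843 0.0844
 0.0843 0.0843 0.0844 0.0844 0.0845 0.0845 0.0844 0.0843 0.084  0.0846
 0.0845 0.0844 0.084  0.0841 0.0841 0.0841 0.0841 0.0837 0.0833]
```

The lateral offset is under 1 mm and the angle error about 0.5°.

```bash
python3 -c "
from h import *
print(bot.finish_job())"
```

```text
the job is handed in; nothing more can be done
None
```

I handed the job in at about 19 s with the bar let go and resting on the blade edge alone: level to about 0.002 rad, within 1 mm sideways and about 0.5° of square, and clear of both catches (no pass/fail result was returned).

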